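# Drop the eccentric stop and bring the tail slide up to the blank

## Task

Push the black peg round with a fingertip (nothing needs to be gripped) until the eccentric stop is at its low point, its yellow mark squarely facing the slide's steel nose, and only then push the red pad so that the tail slide goes fully forward until its nose rests on the stop and its centre meets the turned blank. Do not lift the stop off its pin, leave the other things on the bench and on the fixture where they are, and finish with the slide left forward and the robot clear of everything.

Things in the scene. Friction and masses are not known exactly. Their poses are not given: they have to be found in the camera images.
- fixture: Light grey steel bench fixture, fixed, base plate 340 x 260 x 20 mm thick (x -155 to 185, y -130 to 130 from the origin). Origin on the bench top (z = 0); its x axis is the direction in which the tail slide is pushed forward. The wood blank (50 mm diameter, axis 62 mm above the bench at y = +60, x 22 to 97) is fixed in a chuck (64 mm diameter, x 97 to 123) on a grey head block (x 122 to 178, y 10 to 110) 96 mm tall.
- slide (a joint): Tail slide travel along the fixture's x axis in m: 0 = fully back, 0.060 = fully forward, nose resting on the stop's low side. Starts at 0 to 0.016 and stays where it is left (about 4 N of friction). With the stop's high side facing it the nose is blocked at 0.032; in general at 0.046 - 0.014*cos(cam).
- slide_pad (a point): Centre of the rear face of the red push pad on the back of the dark grey tail slide, 56 mm above the bench. The pad is an upright face looking to the fixture's -x, 90 mm wide (y) and 44 mm high (34 to 78 mm above the bench), the rearmost part of the slide; push it towards the fixture's +x. The slide is 83 mm tall at most; its steel nose is a flat-ended bar 36 mm wide in front of it on the cam's side (fixture y = -60), 25 to 41 mm above the bench.
- cam (a joint): Angle of the eccentric stop in rad, counter-clockwise from above positive: 0 = high (wide) side and peg towards the slide nose (fixture -x), +3.14 or -3.14 = low point, yellow mark facing the nose and peg pointing away from it (fixture +x). Starts between -1.7 and 1.7; end stops at +-3.6, a little beyond the low point, so either way round serves. Stays where it is left (about 0.1 N m of friction).
- cam_axis (a point): On the turning axis of the stop, at the top of its disc, 42 mm above the bench, at fixture (55, -60) mm. The stop is an aluminium disc 72 mm in diameter, 18 mm thick, 24 to 42 mm above the bench, its centre 14 mm off the axis on the peg's side; it sits loosely on a vertical pin under a small brass cap 4 mm high.
- cam_peg (a point): Middle of the black upright peg on the stop: 16 mm in diameter, 38 mm tall (42 to 80 mm above the bench), 36 mm from the turning axis, this point 61 mm above the bench. Push it sideways along its circle; its black sleeve spins freely on a steel pin, so that a fingertip rolls along it.
- cam_mark (a point): Yellow mark, 11 x 12 mm, on the low (narrow) side of the stop's top, 15.5 mm from the axis on the side opposite the peg.
- finial: Loose turned reddish wood finial, 28 mm diameter, 53 mm tall, standing on the fixture base near its far right corner; bystander. Origin at its foot.
- centre: Loose spare steel cone centre, 22 mm diameter, 44 mm tall, standing on the fixture base near its rear left corner; bystander. Origin at its foot.
- bowl: Loose reddish wooden bowl, 110 mm diameter, 50 mm tall, bystander on the bench. Origin under its middle.
- tin: Loose tin with blue band, 70 mm diameter, 70 mm tall, bystander. Origin under its middle.
- blank: Loose reddish wooden cylinder standing on end, 60 mm diameter, 100 mm tall, bystander. Origin under its middle.
- spanner: Loose steel spanner lying on the bench, bystander. Origin under its middle.
- brush: Loose bench brush lying on the bench, bystander. Origin under its middle.

How it is judged:
On the way, in this order (a step that is already met when the one before it is completed fails the run):
1. the eccentric stop is turned to its low point (within 0.35 rad) while the slide is still back ((value of joint cam above 2.792 rad or value of joint cam below -2.792 rad) and value of joint cam between -3.492 and 3.492 rad and value of joint slide below 0.027 m), for 0.2 s.
2. the slide is pushed fully forward, within 3.5 mm of the end (value of joint slide above 0.0565 m), for 0.2 s.
At the end, for the whole second after the job is handed in: The stop is at its low point within 0.4 rad and seated on its pin (not raised 5 mm), and the slide rests within 3.5 mm of fully forward (joint over 0.0565), both still ((value of joint cam above 2.742 rad or value of joint cam below -2.742 rad) and value of joint cam between -3.542 and 3.542 rad and value of joint slide above 0.0565 m and velocity of joint slide between -0.01 and 0.01 m/s and velocity of joint cam between -0.1 and 0.1 rad/s and z of cam_axis in the frame of fixture below 0.047 m); the robot touches nothing.
It fails at once if the slide is pushed forward (past 0.027) while the stop is more than 0.5 rad from its low point (value of joint slide above 0.027 m and not ((value of joint cam above 2.642 rad or value of joint cam below -2.642 rad) and value of joint cam between -3.642 and 3.642 rad)).
It fails at once if the eccentric stop is lifted 8 mm or more on its pin (z of cam_axis in the frame of fixture above 0.05 m).
It fails at once if a bystander is lifted, carried or pushed more than 25 mm (distance of any of finial, centre, bowl, tin, blank, spanner, brush from where it was at the start of the episode above 0.025 m).
It also fails if it takes over 51 s, if anything falls off the work surface, if the arm or the gripper's body presses on something with over 40 N, if the wrist force passes 120 N, or if a joint passes its speed limit or range.

## Robot

A 6-joint arm with a two-finger parallel gripper is mounted at the origin on the work surface. World frame = base frame: x ahead of the robot, y to its left, z up, the work surface at z = 0. Lengths are in m, angles in rad, forces in N, time in s.
With the tool pointing down it reaches from about 0.15 to 0.775 m from the base axis. Payload 6.1 kg.
Tool frame: the origin (TCP) lies on the centre line of the jaws, within the pads' length; the fingertips stand 17 mm ahead of it and the grasp point (between the pads) lies 2 mm behind it; x points along the fingers, y is the direction in which the jaws open and shut, and the axes are right-handed (so a half turn about x gives the same grasp; the last joint's range is limited). The gripper opens to 85 mm and grips with 20 to 120 N. Pads are 22 mm wide; open, the fingers measure 114 mm over their backs; the gripper's body (76 mm by 85 mm) begins 54 mm behind the grasp point. The pads swing forward as they close: fully open they stand 13 mm farther back than shut.
Start: joints at [1.338, 0.126, -0.04, 1.405, 0, 1.571], TCP at [0.121, 0.511, 0.248] pointing down, gripper open.
Joint ranges: [-2.72, 2.72], [-0.95, 1.95], [-1.27, 1.35], [-1.78, 2.02], [-1.46, 1.47], [-3.14, 3.14]. Speed limits (rad/s): [2.39, 2.39, 3.01, 3.14, 3.14, 3.14].

## Interface

Orientations are given as a unit quaternion [x, y, z, w].
In Python, from station import arm gives the robot as it stands. Calls block until the motion is done:
- arm.goto(position, orientation): joint-space move of the TCP to a pose.
- arm.line_to(position, rotation=None, speed=0.15): straight line of the TCP; rotation=None keeps the orientation; speed is the mean speed in m/s.
- arm.movej(angles): joint-space move.
- arm.gripper_to(opening, f_grip=None): finger opening in m; f_grip is the grip in N (None keeps the last); returns when the fingers have stopped.
- arm.dwell(seconds).
- arm.inverse_kinematics(position, orientation): joint angles nearest the present ones, or None.
- arm.capture(name): name is "scene" or "side" or "wrist"; returns the picture (384x512x3 uint8, blue, green, red); there is no depth.
- arm.get_calibration(name): a dict with "fx", "fy", "cx", "cy" (pixels), "view" (4x4, takes a point from world to camera coordinates); the wrist camera has in their place "mount" (4x4, takes a point from camera to tool coordinates, whose origin is the TCP and whose axes are the tool frame's). Camera axes: x right, y down, z forward; pixel columns grow to the right and rows downward; lengths in m; the calibration is good to about 2 mm. A picture is of the moment at which its call begins: read the wrist's pose just before it. get_calibration takes no time and is no camera call.
A pose or a line that the arm cannot do raises arm.IKError and nothing moves.
- arm.job_done(): hands the job in, once; it reports no verdict.
Readings, each from a call of its own:
- arm.read_time_s(): time.
- arm.read_joints(): joint angles.
- arm.read_joint_vel(): joint speeds.
- arm.read_joint_torque(): joint torques, N m.
- arm.read_ee_pos(): TCP position.
- arm.read_tool_rot(): TCP orientation.
- arm.read_ft_force(): force on the tool from outside, world axes, zero at the start.
- arm.read_moment(): the same for the moment, N m.
- arm.read_gripper_width(): finger opening in m.
Only numpy, scipy, OpenCV 4.12 (cv2) and the standard library are available. Lean on these libraries where they do the work, as an engineer would, in place of code of your own. Each camera call takes 0.05 s, during which the arm holds its last target.

## Working session

There is one attempt and no reset: what is moved stays moved. The work goes in short steps, each a Python script; the robot and the scene stay as the last script left them, time stands still between calls to the robot, and variables do not carry over. Pictures are saved under pics/ and viewed, and the job is handed in when it is done.

```bash
ls; mkdir -p pics; python3 - <<'E'
from station import arm
import cv2, json
for n in ("scene","side","wrist"):
    im=arm.capture(n); cv2.imwrite(f"pics/{n}0.png",im); print(n,{k:(v if not hasattr(v,'tolist') else v.tolist()) for k,v in arm.get_calibration(n).items()})
print(arm.read_time_s(),arm.read_ee_pos(),arm.read_tool_rot())
E
```

```text
pics
scene {'fx': 360.6192312391611, 'fy': 360.6192312391611, 'cx': 258.98644193288294, 'cy': 190.60038162785463, 'view': [[-0.5468797851118165, 0.8370619399481782, -0.01580535751718639, 0.3223930691425512], [0.6478698910727202, 0.4111663424171734, -0.6412541174173505, -0.3109344569251144], [-0.5302707844841869, -0.3609287291882931, -0.7671657888416614, 1.5818297536911539], [0.0, 0.0, 0.0, 1.0]]}
side {'fx': 433.5453643099168, 'fy': 433.5453643099168, 'cx': 257.56291135679277, 'cy': 191.0997844367792, 'view': [[0.8772095684091467, -0.47967877816099613, -0.020288984040922206, -0.5275605096236066], [-0.3608378681942638, -0.6308254429830694, -0.6869172390923332, 0.2343922320533979], [0.3167008146002441, 0.6098914085861418, -0.7264523823103298, 1.1530621446083151], [0.0, 0.0, 0.0, 1.0]]}
wrist {'fx': 277.3890124884149, 'fy': 277.3890124884149, 'cx': 255.4201863341002, 'cy': 191.9152496835268, 'mount': [[0.0004350250769343108, -0.2685624628610513, 0.9632621731881666, -0.12609165100181566], [0.9999999020840021, 0.00019499924490493437, -0.0003972496455499741, 0.0001926377601380036], [-8.114905323751604e-05, 0.9632622516829473, 0.2685625213940513, -0.06820959946460396], [0.0, 0.0, 0.0, 1.0]]}
0.15 [0.12104775 0.51054037 0.2476935 ] [ 0.08166832  0.70237238 -0.08256616  0.70227214]
```

View pics/scene0.png

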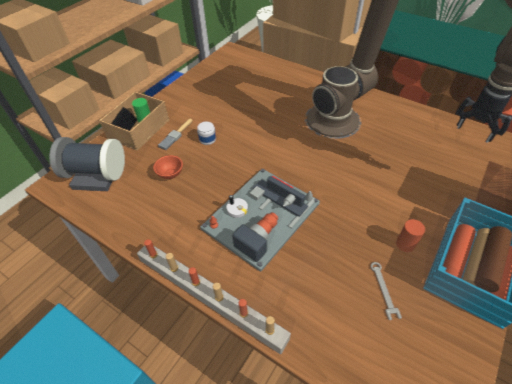

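View pics/side0.png

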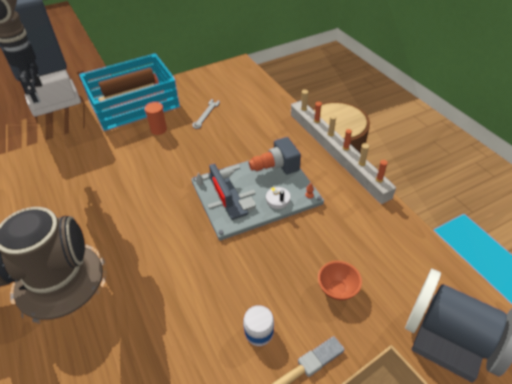

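View pics/wrist0.png

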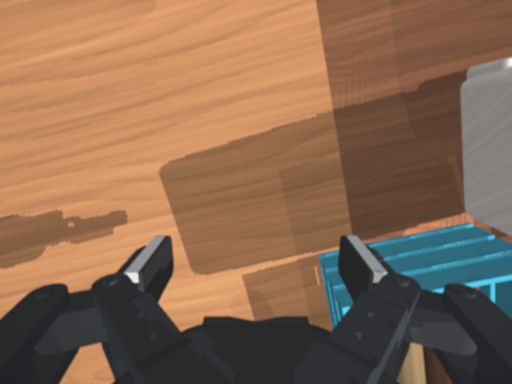

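The fixture sits mid-scene, at roughly (260,215) in the scene view and (258,190) in the side view. Next I'll enlarge that area.

```bash
python3 - <<'E'
import cv2
a=cv2.imread("pics/scene0.png")[160:275,190:330]; cv2.imwrite("pics/sc.png",cv2.resize(a,None,fx=5,fy=5,interpolation=cv2.INTER_CUBIC))
a=cv2.imread("pics/side0.png")[130:245,185:330]; cv2.imwrite("pics/sd.png",cv2.resize(a,None,fx=5,fy=5,interpolation=cv2.INTER_CUBIC))
E
```

```text
(no output)
```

View pics/sc.png

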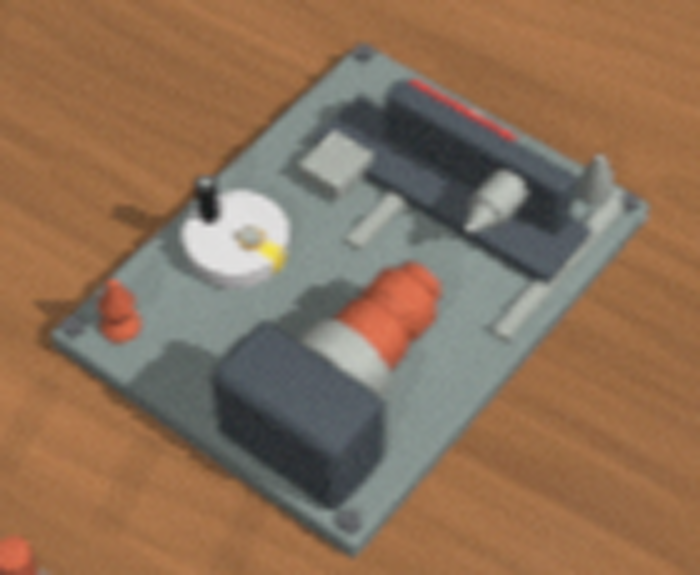

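View pics/sd.png

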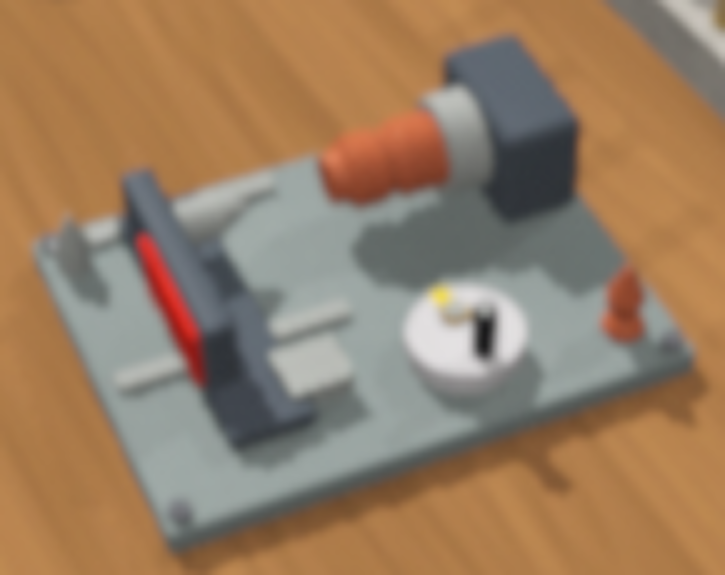

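```bash
cat > geo.py <<'E'
import numpy as np
def proj(cal,P):
    P=np.atleast_2d(P); c=P@cal['view'][:3,:3].T+cal['view'][:3,3]
    return np.c_[cal['fx']*c[:,0]/c[:,2]+cal['cx'],cal['fy']*c[:,1]/c[:,2]+cal['cy']]
def F(p,pts):
    pts=np.atleast_2d(pts); c,s=np.cos(p[2]),np.sin(p[2])
    return np.c_[p[0]+c*pts[:,0]-s*pts[:,1],p[1]+s*pts[:,0]+c*pts[:,1],pts[:,2]]
E
python3 - <<'E'
import numpy as np
from geo import *
from station import arm
from scipy.optimize import least_squares
C={n:{k:np.array(v) for k,v in arm.get_calibration(n).items()} for n in('scene','side')}
off={'scene':(190,160),'side':(185,130)}
px=lambda n,l:(np.array(l)+.5)/5-.5+off[n]
cor=np.array([[-155,-130,20],[-155,130,20],[185,130,20],[185,-130,20]])/1e3
K={'scene':(px('scene',[(362,45),(648,208),(355,542),(55,337)]),cor),'side':(px('side',[(172,540),(38,245),(690,358)]),cor[[0,1,3]])}
cap={'scene':px('scene',[(250,235)]),'side':px('side',[(458,312)])}
peg={'scene':px('scene',[(207,180)]),'side':px('side',[(487,306)])}
mk={'scene':px('scene',[(272,257)]),'side':px('side',[(441,294)])}
def model(v):
    p=v[:3];a=v[3];r=[]
    for n in C:
        r+=[proj(C[n],F(p,K[n][1]))-K[n][0]]
        for q,o in(([.055,-.06,.046],cap),([.055-.036*np.cos(a),-.06-.036*np.sin(a),.080],peg),([.055+.0155*np.cos(a),-.06+.0155*np.sin(a),.042],mk)):
            r+=[proj(C[n],F(p,[q]))-o[n]]
    return np.vstack(r).ravel()
best=min((least_squares(model,[.45,0,y,a]) for y in(-2,-1,0,1,2,3) for a in(-1.,1.)),key=lambda s:s.cost)
print(best.x,best.cost);print(best.fun.reshape(-1,2).round(2))
p=best.x[:3]; np.save('pose.npy',best.x)
# triangulate red pad top corners: unknown fixture x,y at z=.078
for n,l in(('scene',[(412,82),(515,135)]),('side',[(143,236),(200,333)])):
    for o in px(n,l):
        s=least_squares(lambda u:(proj(C[n],F(p,[[u[0],u[1],.078]]))-o).ravel(),[-.1,0]); print(n,s.x)
# nose front top corners z=.041
for n,l in(('scene',[(300,165),(340,197),(332,134),(373,160)]),('side',[(292,396),(352,380),(325,337)])):
    for o in px(n,l):
        s=least_squares(lambda u:(proj(C[n],F(p,[[u[0],u[1],.041]]))-o).ravel(),[-.1,0]); print(n,s.x)
# bystanders
for n,l,z in(('scene',[(117,335),(600,207)],.02),('side',[(622,335),(80,285)],.02)):
    for o in px(n,l):
        s=least_squares(lambda u:(proj(C[n],F(p,[[u[0],u[1],z]]))-o).ravel(),[-.1,0]); print('by',n,s.x)
E
```

```text
[ 0.58986728  0.01990786 -0.088338   -4.66361645] 12.701214218988401
[[-0.42 -1.19]
 [ 0.57 -1.28]
 [-0.36  1.13]
 [-1.46 -0.98]
 [ 0.11  0.33]
 [-0.38  0.33]
 [-0.59 -1.28]
 [-0.72 -0.74]
 [-1.93 -1.17]
 [ 1.98 -1.82]
 [-0.62 -0.8 ]
 [-0.42  0.35]
 [ 0.35  0.4 ]]
scene [-0.10128675 -0.04086709]
scene [-0.10495228  0.04461327]
side [-0.10227605  0.04430162]
side [-0.09909042 -0.04406959]
scene [-0.01744403 -0.07595671]
scene [-0.0120042  -0.03571703]
scene [-0.0536355  -0.07595549]
scene [-0.05233978 -0.03795185]
side [-0.05855256 -0.07978805]
side [-0.02202253 -0.08293516]
side [-0.02308699 -0.04496571]
by scene [ 0.15832671 -0.09151628]
by scene [-0.12919135  0.10429744]
by side [ 0.14795181 -0.10049156]
by side [-0.13791954  0.07749818]
```

```bash
cat >> geo.py <<'E'
from scipy.spatial.transform import Rotation as R
def quat(phi):  # tool down, tool z axis along world yaw phi
    z=np.array([np.cos(phi),np.sin(phi),0]);x=np.array([0,0,-1.]);y=np.cross(z,x)
    return R.from_matrix(np.c_[x,y,z]).as_quat()
E
python3 - <<'E'
import numpy as np
from geo import *
from station import arm
print(R.from_quat(arm.read_tool_rot()).as_matrix().round(2))
v=np.load('pose.npy');p=v[:3]
for q,ph in(((.055,-.06),0),((.02,-.1),0),((.02,-.1),np.pi),((.09,-.08),np.pi/2),((.09,-.08),-np.pi/2),((-.12,0),0),((-.05,0),0)):
    for z in(.078,.25):
        j=arm.inverse_kinematics(F(p,[[*q,z]])[0],quat(p[2]+ph)); print(q,ph,z,None if j is None else np.round(j,2))
h=F(p,[[.0,-.03,.27]])[0]
arm.goto(h,quat(p[2])); arm.gripper_to(0)
print(arm.read_time_s()); T=(arm.read_ee_pos(),arm.read_tool_rot())
import cv2; cv2.imwrite('pics/w1.png',arm.capture('wrist')); np.savez('w1.npz',pos=T[0],rot=T[1]); print(T)
E
```

```text
[[-0.    0.23  0.97]
 [-0.    0.97 -0.23]
 [-1.   -0.    0.  ]]
(0.055, -0.06) 0 0.078 [-0.07  0.39 -0.07  1.11  0.    0.02]
(0.055, -0.06) 0 0.25 [-0.07  0.35  0.25  1.47  0.    0.02]
(0.02, -0.1) 0 0.078 [-0.13  0.33 -0.16  1.08  0.   -0.05]
(0.02, -0.1) 0 0.25 [-0.13  0.28  0.16  1.45  0.   -0.05]
(0.02, -0.1) 3.141592653589793 0.078 [-0.13  0.33 -0.16  1.08  0.    3.1 ]
(0.02, -0.1) 3.141592653589793 0.25 [-0.13  0.28  0.16  1.45  0.    3.1 ]
(0.09, -0.08) 1.5707963267948966 0.078 [-0.1   0.45  0.02  1.14  0.   -1.58]
(0.09, -0.08) 1.5707963267948966 0.25 [-0.1   0.43  0.36  1.5   0.   -1.58]
(0.09, -0.08) -1.5707963267948966 0.078 [-0.1   0.45  0.02  1.14  0.    1.56]
(0.09, -0.08) -1.5707963267948966 0.25 [-0.1   0.43  0.36  1.5   0.    1.56]
(-0.12, 0) 0 0.078 [ 0.06  0.08 -0.47  1.02  0.    0.15]
(-0.12, 0) 0 0.25 [ 0.06  0.02 -0.15  1.4   0.    0.15]
(-0.05, 0) 0 0.078 [ 0.04  0.21 -0.32  1.04  0.    0.13]
(-0.05, 0) 0 0.25 [ 0.04  0.16 -0.    1.41  0.    0.13]
3.4
(array([ 0.58721639, -0.01003953,  0.26999931]), array([ 0.0312461 ,  0.70641636, -0.03127527,  0.70641452]))
```

View pics/w1.png

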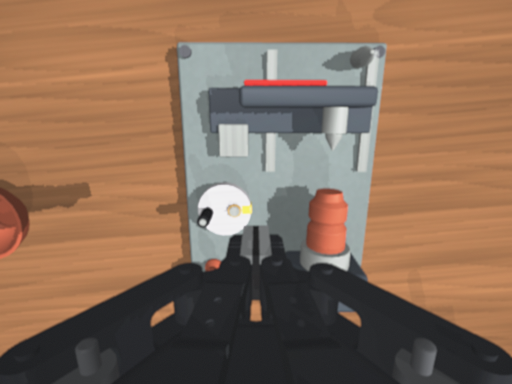

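```bash
python3 - <<'E'
import cv2
a=cv2.imread("pics/w1.png")[30:275,160:400]; cv2.imwrite("pics/w1c.png",cv2.resize(a,None,fx=2.4,fy=2.4,interpolation=cv2.INTER_CUBIC))
a=cv2.imread("pics/w1.png")[150:275,180:320]; cv2.imwrite("pics/w1d.png",cv2.resize(a,None,fx=4.5,fy=4.5,interpolation=cv2.INTER_CUBIC))
E
```

```text
(no output)
```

View pics/w1c.png

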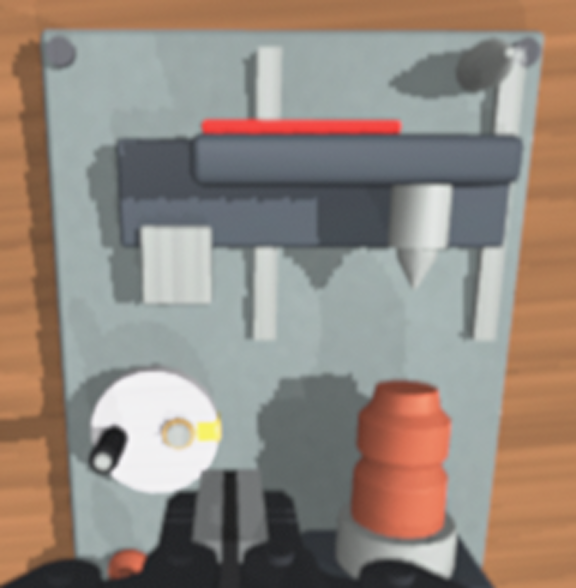

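View pics/w1d.png

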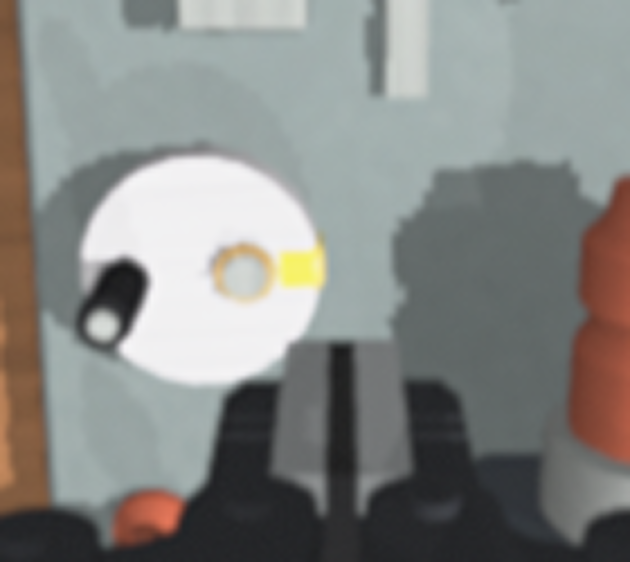

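```bash
python3 - <<'E'
import numpy as np
from geo import *
from station import arm
from scipy.optimize import least_squares
d=np.load('w1.npz'); c=arm.get_calibration('wrist'); Tw=np.eye(4);Tw[:3,:3]=R.from_quat(d['rot']).as_matrix();Tw[:3,3]=d['pos']
W={k:c[k] for k in('fx','fy','cx','cy')};W['view']=np.linalg.inv(Tw@np.array(c['mount']))
S=lambda x,y,f,ox,oy:np.array([(x+.5)/f-.5+ox,(y+.5)/f-.5+oy])
A=lambda x,y:S(x,y,2.4,160,30); B=lambda x,y:S(x,y,4.5,180,150)
def model(v):
    p=v[:3];a=v[3];pts=[[-.155,-.13,.02],[-.155,.13,.02],[.055,-.06,.046],[.055-.036*np.cos(a),-.06-.036*np.sin(a),.08],[.055+.0155*np.cos(a),-.06+.0155*np.sin(a),.042]]
    return (proj(W,F(p,pts))-np.array([A(42,30),A(543,32),B(244,272),B(102,325),B(302,270)])).ravel()
s=least_squares(model,[.59,.02,-.09,1.6]);print(s.x,s.cost);print(s.fun.reshape(-1,2).round(2))
p=s.x[:3];np.save('posew.npy',s.x)
for nm,o,z in(('padL',A(202,120),.078),('padR',A(401,120),.078),('noseL',A(143,303),.041),('noseR',A(212,303),.041),('fin',B(150,505),.073),('centrefoot',A(470,72),.02)):
    u=least_squares(lambda u:(proj(W,F(p,[[u[0],u[1],z]]))-o).ravel(),[0,0]).x;print(nm,u.round(4))
print(proj(W,F(p,[[.15,-.13,.02]])))
# where do fingertips appear: tip mid at tool x=.017
print((proj(W,(Tw@np.array([.017,0,-.011,1]))[:3])-[180,150])*4.5,(proj(W,(Tw@np.array([.030,0,-.011,1]))[:3])-[180,150])*4.5)
E
```

```text
[ 0.59153486  0.02143821 -0.09228979  1.61862817] 5.059114619635879
[[-1.66 -0.44]
 [ 2.09 -0.37]
 [ 0.23  1.24]
 [ 0.25  0.04]
 [-0.97  0.21]]
padL [-0.1055 -0.0444]
padR [-0.1058  0.0443]
noseL [-0.0183 -0.0781]
noseR [-0.0184 -0.0412]
fin [ 0.1151 -0.0865]
centrefoot [-0.1357  0.0922]
[[190.28609069 264.45840982]]
[[337.98779036 324.36354708]] [[338.14235553 287.81303474]]
```

Wrist and scene fits agree (fixture at about (0.591, 0.021), yaw −0.092; cam about 1.62; slide about 9 mm), and the fingertip sits 17 mm ahead of the TCP as stated. I'll push the peg counter-clockwise.

```bash
python3 - <<'E'
import numpy as np, cv2
from geo import *
from station import arm
v=np.load('posew.npy');p=v[:3]
Z=.072
def pose(a,gap,z):
    s=a-np.pi;t=np.array([-np.sin(s),np.cos(s)]);f=np.array([.055,-.06])+.036*np.array([np.cos(s),np.sin(s)])-(.019+gap)*t
    return F(p,[[*f,z]])[0],quat(p[2]+s+np.pi/2)
arm.goto(*pose(1.62,.015,.16)); q,r=pose(1.62,.015,Z); arm.line_to(q,r,speed=.12)
print(arm.read_time_s(),arm.read_ee_pos(),q,arm.read_ft_force())
for a in np.linspace(1.62,3.10,9):
    q,r=pose(a,0,Z); arm.line_to(q,r,speed=.05); f=arm.read_ft_force(); print(round(a,2),arm.read_time_s(),np.round(f,1))
    if np.linalg.norm(f)>25: print('STOP');break
cv2.imwrite('pics/w2.png',arm.capture('wrist'));a=arm.capture('side')[130:245,185:330]; cv2.imwrite("pics/sd2.png",cv2.resize(a,None,fx=5,fy=5,interpolation=cv2.INTER_CUBIC))
E
```

```text
4.9167 [ 0.60595542 -0.07773287  0.07315553] [ 0.6052522 -0.0778773  0.072    ] [-0.86301863  0.92582107  0.51304015]
1.62 5.3667 [0.5 0.8 0.2]
1.81 5.7 [-1.1 -0.8  0.4]
1.99 6.0333 [-1.5 -0.9  0.8]
2.17 6.3667 [-2.2 -0.9  1.4]
2.36 6.7 [-1.6 -1.2 -0.2]
2.54 7.0333 [-2.  -0.9 -0.6]
2.73 7.3667 [-1.3 -2.2 -1.4]
2.92 7.7 [-0.3 -1.2 -0.9]
3.1 8.0333 [-0.6 -2.2 -1.4]
```

View pics/w2.png

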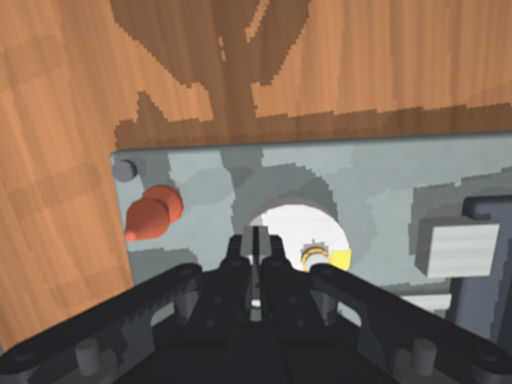

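View pics/sd2.png

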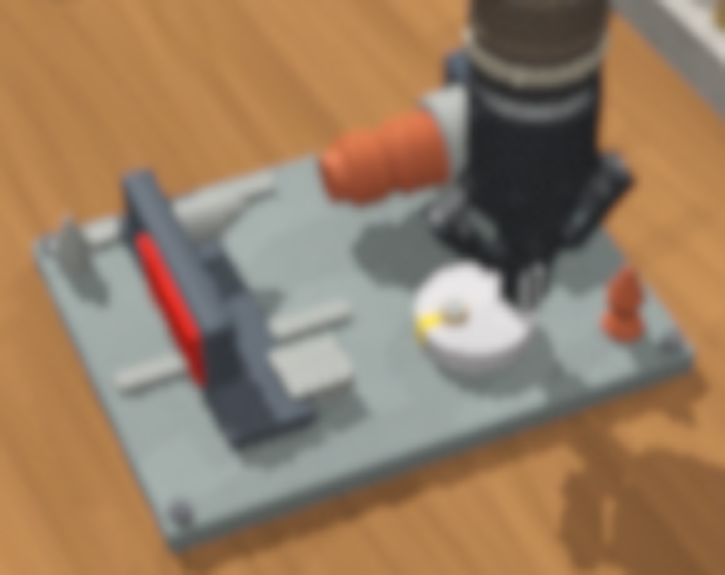

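The mark now faces roughly toward the nose. I'll back off and measure the angle from the earlier look pose.

```bash
python3 - <<'E'
import numpy as np, cv2
from geo import *
from station import arm
v=np.load('posew.npy');p=v[:3]
x=np.array(arm.read_ee_pos()); t=np.array([np.cos(p[2]+np.pi/2-.04),np.sin(p[2]+np.pi/2-.04),0])
arm.line_to(x-.012*t,speed=.08); arm.line_to(x-.012*t+[0,0,.09],speed=.15)
arm.goto(F(p,[[-.03,-.03,.27]])[0],quat(p[2]))
T=(arm.read_ee_pos(),arm.read_tool_rot()); im=arm.capture('wrist'); np.savez('w3.npz',pos=T[0],rot=T[1]); print(arm.read_time_s())
cv2.imwrite('pics/w3.png',im); cv2.imwrite("pics/w3c.png",cv2.resize(im[130:270,170:320],None,fx=4,fy=4,interpolation=cv2.INTER_CUBIC))
E
```

```text
10.6833
```

View pics/w3c.png

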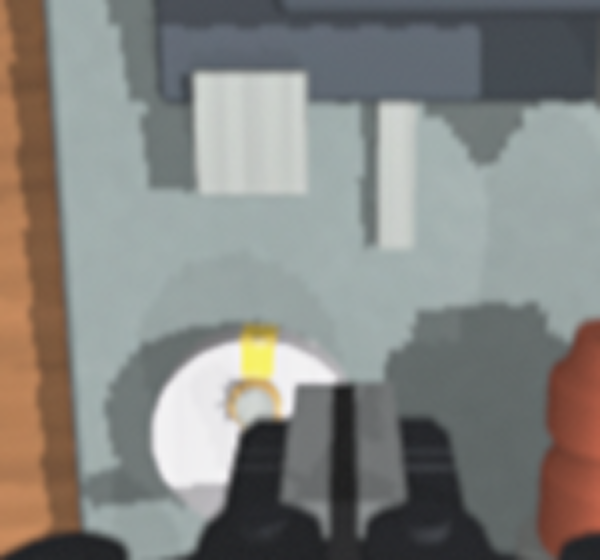

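View pics/w3.png

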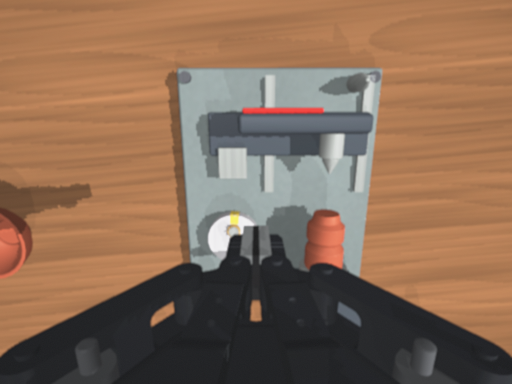

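The mark at (259,350) is almost directly above the cap at (255,402) in the crop, pointing at the nose (cam about 3.08). Now I'll push the pad.

```bash
python3 - <<'E'
import numpy as np, cv2
from geo import *
from station import arm
v=np.load('posew.npy');p=v[:3]; n=np.array([np.cos(p[2]),np.sin(p[2]),0]); r=quat(p[2])
P=lambda x,z=.066:F(p,[[x,.008,z]])[0]
arm.goto(P(-.14,.16),r); arm.line_to(P(-.14),speed=.12)
arm.line_to(P(-.122),speed=.08); f0=np.array(arm.read_ft_force())@n; print('f0',f0)
x=-.122
for x in list(np.arange(-.112,-.073,.005))+list(np.arange(-.072,-.050,.001)):
    arm.line_to(P(x),speed=.04); f=np.array(arm.read_ft_force())@n
    act=(np.array(arm.read_ee_pos())-P(0))@n
    print(round(x,4),round(act,4),round(f,1),end=' | ')
    if f0-f>16: print('contact');break
arm.dwell(.3); print(arm.read_time_s(),arm.read_ft_force())
a=arm.capture('side')[130:245,185:330]; cv2.imwrite("pics/sd4.png",cv2.resize(a,None,fx=5,fy=5,interpolation=cv2.INTER_CUBIC))
E
```

```text
f0 -0.3177511123963838
-0.112 -0.1119 -0.1 | -0.107 -0.1071 -1.9 | -0.102 -0.102 -2.2 | -0.097 -0.0969 -1.7 | -0.092 -0.0919 -2.3 | -0.087 -0.0868 -2.4 | -0.082 -0.0817 -2.1 | -0.077 -0.0767 -1.5 | -0.072 -0.0718 -1.3 | -0.071 -0.0711 -2.8 | -0.07 -0.07 -4.0 | -0.069 -0.0689 -3.8 | -0.068 -0.0678 -3.3 | -0.067 -0.0668 -3.7 | -0.066 -0.0666 -6.0 | -0.065 -0.0665 -9.9 | -0.064 -0.0664 -13.1 | -0.063 -0.0663 -16.3 | contact
17.825 [-16.53816901   1.6216609   11.76906308]
```

View pics/sd4.png

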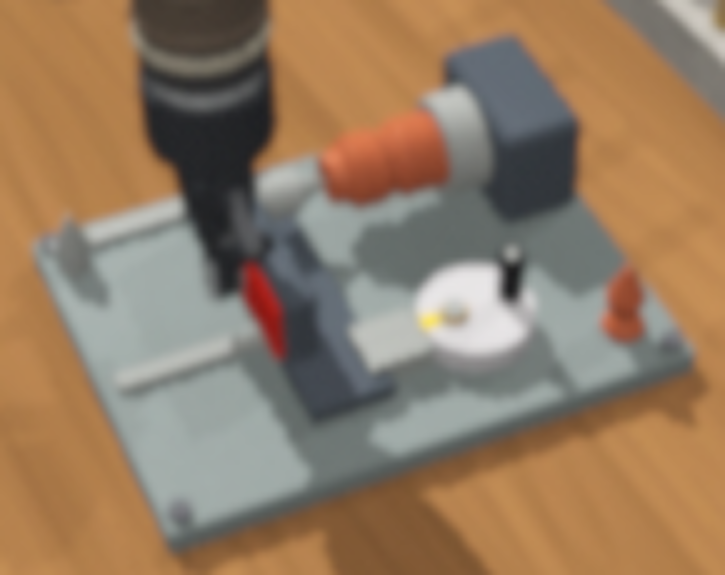

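It met a hard stop at x = −66.5 mm (predicted −65), with the nose on the stop and the centre at the blank. Now I'll back off and check.

```bash
python3 - <<'E'
import numpy as np, cv2
from geo import *
from station import arm
v=np.load('posew.npy');p=v[:3]; r=quat(p[2])
P=lambda x,z=.066:F(p,[[x,.008,z]])[0]
arm.line_to(P(-.095),speed=.06); arm.line_to(P(-.095,.2),speed=.15)
arm.goto(P(-.06,.28),r)
im=arm.capture('wrist');T=(arm.read_ee_pos(),arm.read_tool_rot())
np.savez('w5.npz',pos=T[0],rot=T[1]);print(arm.read_time_s(),arm.read_ft_force())
cv2.imwrite("pics/w5c.png",cv2.resize(im[80:270,160:400],None,fx=3,fy=3,interpolation=cv2.INTER_CUBIC))
a=arm.capture('side')[130:245,185:330]; cv2.imwrite("pics/sd5.png",cv2.resize(a,None,fx=5,fy=5,interpolation=cv2.INTER_CUBIC))
E
```

```text
20.0917 [-0.50275406 -0.05005389 -0.97546455]
```

View pics/w5c.png

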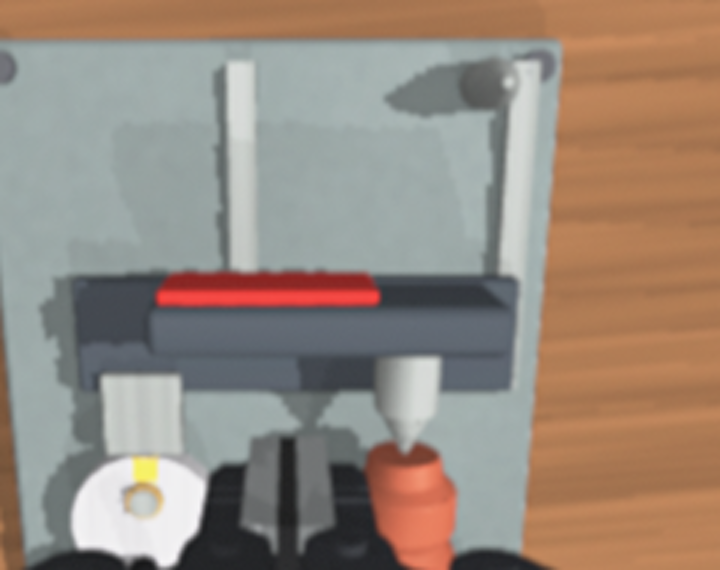

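View pics/sd5.png

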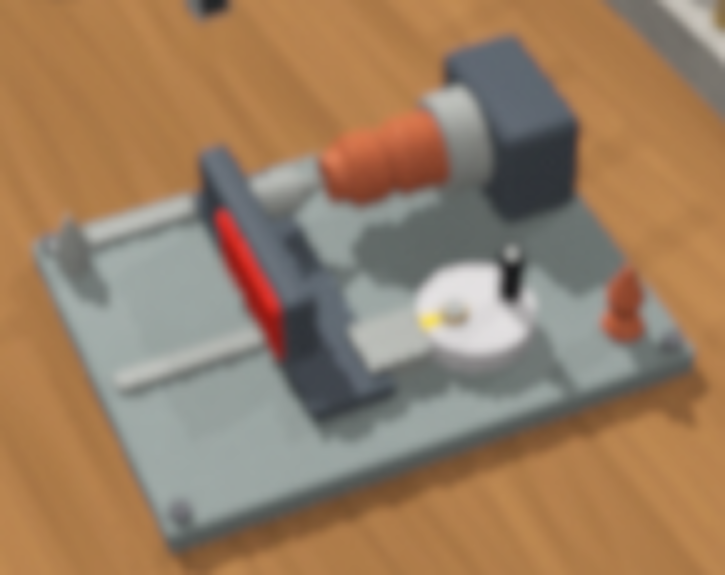

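The nose end at (142,452) touches the stop, the yellow mark at (146,468) faces it squarely, and the cone tip at (405,447) meets the blank. The bystanders in view haven't moved and the robot is clear, so I'll hand in.

```bash
python3 - <<'E'
from station import arm
arm.job_done(); print(arm.read_time_s())
E
```

```text
the job is handed in; nothing more can be done
the job is handed in; nothing more can be done
```

I pushed the peg counter-clockwise from about 1.62 rad to the stop's low point and checked it by wrist camera at about 3.08 rad. I then pushed the red pad forward until it met a hard stop. The job was handed in at about 20 s of the 51 s allowed; no verdict is reported.

- **Slide and stop:** the finger stopped at −66.5 mm, against −65 mm expected from the picture measurements. The 1.5 mm difference is within the measuring error. The last pictures show the nose resting on the stop, the yellow mark facing it squarely and the centre touching the blank.
- **Forces:** it took 1–4 N to turn the peg and move the slide. When the slide hit the stop the reading was about 16 N along the push and 12 N vertical, well below the limits.
- **Bystanders:** the finial and spare centre on the fixture look unmoved. The loose things on the bench were not in the final cropped views, but the arm only worked over the fixture.
- **Robot:** it finished clear above the fixture, with the wrist force reading only about 1 N.

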